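Feed a stool slat into the drilling jig with the push stick

ROBOT

A 6-joint arm with a two-finger parallel gripper is mounted at the origin on the work surface. World frame = base frame: x ahead of the robot, y to its left, z up, the work surface at z = 0. Lengths are in mm, angles in rad, forces in N, time in s.
With the tool pointing down it reaches from about 275 to 750 mm from the base axis. Payload 10.2 kg.
Tool frame: the origin (TCP) lies midway between the tips of the shut fingers; the grasp point (between the pads) lies grasp_offset behind it (grasp_offset is the distance from the TCP to the grasp point, in mm); x points along the fingers, z is the direction in which the jaws open and shut, and the axes are right-handed (so a half turn about x gives the same grasp; the last joint's range is limited). The gripper opens to 85 mm and grips with 20 to 120 N. Pads are 22 mm wide; open, the fingers measure 114 mm over their backs; the gripper's body (76 mm by 85 mm) begins 54 mm behind the grasp point. The pads swing forward as they close: fully open they stand 13 mm farther back than shut.
Start: joints at [-1.336, 0.313, 1.498, -0, 1.331, -0.223], TCP at [232.026, -470.951, 231.294] pointing down, gripper open.
Joint ranges: [-2.94, 2.94], [-0.97, 2.17], [0.19, 2.56], [-1.23, 4.37], [0.02, 3.11], [-2.88, 2.88]. Speed limits (rad/s): [2.39, 2.39, 3.01, 3.14, 3.14, 3.14].

INTERFACE

Orientations are given as a unit quaternion [w, x, y, z].
In Python, from rig import sense, capture, calibration, finish_job, grasp_offset gives the robot as it stands.
- The arm moves only by the shell command python3 -m jog 'ROWS' [FORCE]. ROWS is JSON, a list of rows, each an object with "linear": the shift along the tool's x, y, z scaled (see below), a list of three; "rotation": the turn, a rotation vector about the tool's x, y, z scaled (see below), a list of three; "grip": the finger opening in mm, from 0 to 85.4. A call has 1 to 20 rows; each row is the pose to reach, as a shift and turn from the pose measured when the call began, along the tool's axes at that moment; what a row does not reach only later rows make up. The controller multiplies each number of a shift by 0.3 m and each number of a turn by 0.5 rad. A row lasts 1/12 s, in which the tool goes at most 41.7 mm and 7.16 degrees, less where a joint would pass 70% of its speed; a pose out of reach is approached as far as the arm can. A call with a number of a shift or a turn outside -1 to 1 is refused whole. A call with a gripper value outside its range is refused whole. The fingers move at their own pace and stop on an object; FORCE is the grip in N (left out, the last holds). Time passes only in rows, so rows that repeat a pose let the fingers close. It gives the time, the measured TCP pose, the force and the opening at its end, in the units of the state.
- sense(): the state, without advancing time (a new reading comes with each control period).
- capture(name): name is "side" or "top" or "wrist"; returns (picture, depth): 480x640x3 uint8, red, green, blue; 480x640 float32, mm along the optical axis (not along the pixel's ray), 0 where there is no reading.
- calibration(name): a dict with "intrinsics" (3x3 intrinsics, pixels), "world_from_camera" (4x4, takes a point from camera to world coordinates). Camera axes: x right, y up, looking along -z (the intrinsics and any distortion apply to the point x, -y, -z); pixel columns grow to the right and rows downward; lengths in mm; the calibration is good to about 2 mm. A picture is of the moment at which its call begins: read the wrist's pose just before it. calibration takes no time and is no camera call; for the wrist camera it gives the pose at the moment of the call.
- finish_job(): hands the job in, once; it reports no verdict.
The state is a dict: "time_s": time; "joints": joint angles; "dq": joint speeds; "tau": joint torques, N m; "eef_pos": TCP position; "ee_rot": TCP orientation; "force": force on the tool from outside, world axes, zero at the start; "wrist_torque": the same for the moment, N m; "grip_width": opening from 0.0 (shut) to 1.0 (fully open).
Only numpy, scipy, OpenCV 4.12 (cv2) and the standard library are available. Lean on these libraries where they do the work, as an engineer would, in place of code of your own. Each camera call takes 0.05 s, during which the arm holds its last target.

TASK

In this club room's repair corner, a short stool slat lies in the open end of the drilling jig's channel. Take the narrow push stick by its handle, set its nose in the channel behind the slat and push the slat under the metal bridge until it is home against the end stop, then let go of the stick, leaving it standing in the channel. Touch the slat with nothing but the stick, and leave the wide pusher, which does not fit, where it is.

Things in the scene. Friction and masses are not known exactly. Their poses are not given: they have to be found in the camera images.
- jig: Fixed drilling jig, 100 mm wide; straight channel 44 mm wide between 16 mm fences. Origin: on the table, channel centreline; x = feed direction. Along x: open end -150, aluminium bridge +10 to +50, end stop's face +100, jig's end +120 mm. Heights above origin: channel floor 12, tops of fences and stop 32, bridge underside 40, its top 50 (drill bush 56) mm. Open above except under the bridge.
- slat: Plain wooden slat 70 (x) x 36 (y) x 18 (z) mm, about 35 g, lying in the channel before the bridge, long x axis along it. Origin: centre of its underside. Slides with wood friction. When home against the stop its origin is at +65 mm on the jig's x: rear end 20 mm inside the bridge, front 50 mm in the open beyond it.
- push_stick: Narrow push stick: loose wooden bar 130 x 22 x 16 mm high, about 80 g, standing on the table, with an upright handle block (44 mm along x, 20 mm across y) up to 70 mm above the underside. Origin: on the underside below the handle's centre; x points to the nose, whose flat end is 85 mm ahead; tail 45 mm behind; z up. Grip the handle's upper part from above across y, finger tips above the fences.
- wide_pusher: Wide pusher, to be left alone: same handle as the push stick, but its bar is 110 x 56 x 16 mm (nose 65 mm ahead of the origin) and does not fit the channel. Origin on the underside below the handle; x points to the nose. The two stand near each other, either one nearer the robot.
Things that resemble listed ones, but are neither listed nor needed, are in the scene too. Leave any pink look-alike of the push_stick alone.

How it is judged (in metres and radians):
On the way, in this order (a step that is already met when the one before it is completed fails the run):
1. the push stick's bar is down in the channel behind the slat, nose towards it, and the slat is not yet under the bridge (y of push_stick in the frame of jig between -0.03 and 0.03 m and z of push_stick in the frame of jig between 0.005 and 0.03 m and angle between push_stick's own z axis and vertical below 0.25 rad and angle between the x axis of push_stick and the x axis of jig, either way round below 0.26 rad and horizontal distance between push_stick and slat above 0.1 m and x of push_stick in the frame of jig between -0.25 and -0.09 m and x of slat in the frame of jig below -0.01 m), for 0.1 s.
2. the slat is passing under the bridge with the stick's nose right behind it (y of push_stick in the frame of jig between -0.03 and 0.03 m and z of push_stick in the frame of jig between 0.005 and 0.03 m and angle between push_stick's own z axis and vertical below 0.25 rad and angle between the x axis of push_stick and the x axis of jig, either way round below 0.26 rad and x of slat in the frame of jig above 0.01 m and horizontal distance between push_stick and slat between 0.105 and 0.14 m), for 0.05 s.
At the end, for the whole second after the job is handed in: the slat lies flat in the channel within 10 mm of the end stop and at rest; the push stick is let go, standing upright (within 14 degrees) in the channel behind it, along it (within 15 degrees), its bar between the fences (x of slat in the frame of jig above 0.055 m and y of slat in the frame of jig between -0.015 and 0.015 m and z of slat in the frame of jig below 0.018 m and linear speed of each of slat, push_stick below 0.02 m/s and y of push_stick in the frame of jig between -0.03 and 0.03 m and z of push_stick in the frame of jig between 0.005 and 0.03 m and angle between push_stick's own z axis and vertical below 0.25 rad and angle between the x axis of push_stick and the x axis of jig, either way round below 0.26 rad and x of push_stick in the frame of jig above -0.23 m); the robot touches nothing.
It fails at once if the fingers or arm touch the slat (contact force between any of the fingers, the arm and slat above 0.5 N).
It fails at once if the wide pusher is moved by more than 30 mm or knocked over (distance of wide_pusher from where it was at the start of the episode above 0.03 m or angle between wide_pusher's own z axis and vertical above 0.5 rad).
It also fails if it takes over 46 s, if anything falls off the work surface, if the arm or the gripper's body presses on something with over 40 N, if the wrist force passes 120 N, or if a joint passes its speed limit or range.

## Working session

There is one attempt and no reset: what is moved stays moved. The work goes in short steps, Python scripts to look and compute and a shell command to move; the robot and the scene stay as the last step left them, time stands still between calls to the robot, and variables do not carry over. Pictures are saved under pics/ and viewed, and the job is handed in when it is done.

```bash
mkdir -p pics; ls
python3 - <<'E'
from rig import sense, capture, calibration, grasp_offset
import cv2, numpy as np
s=sense();print(s, grasp_offset)
for n in ("top","side"):
    p,d=capture(n); cv2.imwrite(f"pics/{n}0.png",p[:,:,::-1]); np.save(f"{n}_d.npy",d)
    c=calibration(n);print(n,c)
E
```

```text
pics
{'time_s': 0.0, 'joints': array([-1.33641925e+00,  3.13459439e-01,  1.49844278e+00,  2.50568987e-06,
        1.33099500e+00, -2.23420388e-01]), 'dq': array([ 1.03368044e-05, -5.67776942e-04,  6.53393080e-05, -4.03521530e-04,
       -6.68478919e-04, -1.36900116e-03]), 'tau': array([-1.56103342e-04, -4.12263894e+01, -2.59740669e+01, -2.16089788e-04,
        4.15988659e-03, -9.89488683e-06]), 'eef_pos': array([ 231.95479673, -470.69277492,  230.72809993]), 'ee_rot': array([ 0.60008344,  0.37383094,  0.60073807, -0.37318101]), 'force': array([ 0.05573519, -0.11492848, -0.84998529]), 'wrist_torque': array([-0.00456182, -0.02328414, -0.03309137]), 'grip_width': 1.0003098140510667} 18.700000000000003
top {'intrinsics': array([[470.33289942,   0.        , 323.62366016],
       [  0.        , 470.33289942, 240.13841958],
       [  0.        ,   0.        ,   1.        ]]), 'world_from_camera': array([[ 1.33471493e-01,  9.70621263e-01, -2.00199213e-01,
         3.79036741e+02],
       [-9.91050083e-01,  1.30259460e-01, -2.91925854e-02,
        -1.14311228e+02],
       [-2.25710286e-03,  2.02303824e-01,  9.79320207e-01,
         8.44546340e+02],
       [ 0.00000000e+00,  0.00000000e+00,  0.00000000e+00,
         1.00000000e+00]])}
side {'intrinsics': array([[469.76523691,   0.        , 319.66746026],
       [  0.        , 469.76523691, 231.91940622],
       [  0.        ,   0.        ,   1.        ]]), 'world_from_camera': array([[-9.88504995e-01,  7.97893385e-02, -1.28419380e-01,
         4.44092270e+02],
       [-1.51152423e-01, -5.40039316e-01,  8.27955604e-01,
         4.95238772e+02],
       [-3.28948422e-03,  8.37849150e-01,  5.45891913e-01,
         4.45660186e+02],
       [ 0.00000000e+00,  0.00000000e+00,  0.00000000e+00,
         1.00000000e+00]])}
```

View pics/top0.png

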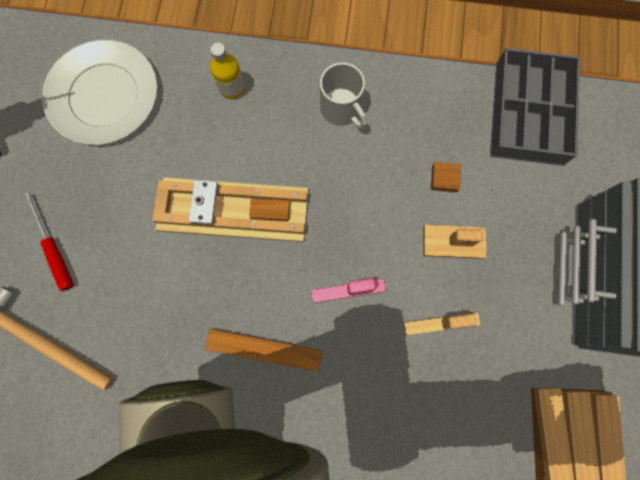

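View pics/side0.png

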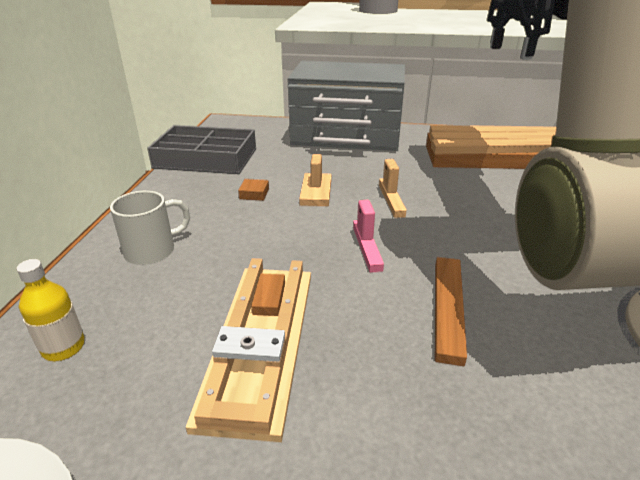

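```bash
cat > h.py <<'E'
import numpy as np, cv2
from rig import calibration
def ray(c,u,v):
    K=c["intrinsics"];T=c["world_from_camera"]
    d=np.array([(u-K[0,2])/K[0,0],-(v-K[1,2])/K[1,1],-1.0])
    return T[:3,3],T[:3,:3]@d
def onz(c,uv,z):
    o,d=ray(c,*uv); return o+d*(z-o[2])/d[2]
def cloud(c,d):
    v,u=np.mgrid[:480,:640];K=c["intrinsics"];T=c["world_from_camera"]
    P=np.stack([(u-K[0,2])/K[0,0]*d,-(v-K[1,2])/K[1,1]*d,-d],-1)
    return P@T[:3,:3].T+T[:3,3]
E
python3 - <<'E'
import cv2,numpy as np
from h import *
im=cv2.imread("pics/top0.png");
a=cv2.resize(im[165:250,145:320],None,fx=4.4,fy=4.4,interpolation=cv2.INTER_CUBIC);cv2.imwrite("pics/cropjig.png",a)
b=cv2.resize(im[215:345,300:500],None,fx=4,fy=4,interpolation=cv2.INTER_CUBIC);cv2.imwrite("pics/cropst.png",b)
c=calibration("top");P=cloud(c,np.load("top_d.npy"))
hsv=cv2.cvtColor(im,cv2.COLOR_BGR2HSV)
for n,(x0,y0,x1,y1) in dict(stick=(395,305,490,340),wide=(415,215,495,265),jig=(145,170,320,245)).items():
    m=np.zeros((480,640),np.uint8); m[y0:y1,x0:x1]=(hsv[y0:y1,x0:x1,1]>70)*255
    k=cv2.findContours(m,0,2)[0];k=max(k,key=cv2.contourArea)
    q=P[m>0]; print(n,m.sum()//255,cv2.minAreaRect(k), np.percentile(q[:,2],[1,5,25,50,75,95,99]).round(1))
    for lo,hi in((8,26),(26,36),(36,60),(60,80)):
        w=q[(q[:,2]>lo)&(q[:,2]<hi)]
        if len(w)>15: print("  ",lo,hi,len(w),[ [float(np.round(t,1)) for t in np.atleast_1d(e).ravel()] for e in cv2.minAreaRect(w[:,:2].astype(np.float32))],w.mean(0).round(1))
E
```

```text
stick 1048 ((441.5443115234375, 323.3215026855469), (13.971176147460938, 76.55111694335938), 82.14668273925781) [-1.3  0.9 15.3 17.4 68.4 71.1 72.6]
   8 26 565 [[429.0, -312.6], [21.9, 130.3], [15.4]] [ 423.3 -291.3   16.1]
   26 36 17 [[428.8, -312.0], [18.8, 3.2], [14.1]] [ 428.  -311.7   31. ]
   36 60 45 [[429.0, -312.6], [19.8, 4.5], [14.6]] [ 428.8 -311.6   48.9]
   60 80 335 [[434.3, -331.3], [20.0, 43.8], [14.6]] [ 434.  -330.7   69.4]
wide 2035 ((454.5179443359375, 241.08773803710938), (64.2002182006836, 32.18698501586914), 2.4895529747009277) [-0.1  8.  15.2 16.6 19.7 70.2 72. ]
   8 26 1456 [[578.2, -323.1], [57.0, 110.9], [4.8]] [ 574.1 -316.7   16.1]
   26 36 43 [[570.9, -329.8], [44.0, 15.9], [71.5]] [ 571.9 -326.4   30.5]
   36 60 109 [[571.1, -330.5], [45.0, 16.1], [72.3]] [ 571.6 -325.6   48.2]
   60 80 318 [[578.3, -332.4], [20.1, 42.4], [6.5]] [ 577.8 -331.9   68.9]
jig 7156 ((229.71319580078125, 209.01522827148438), (153.7511444091797, 54.788978576660156), 4.085616588592529) [ 0.   9.5 12.2 23.7 31.5 33.7 35.8]
   8 26 3476 [[585.1, 84.8], [101.1, 269.7], [3.2]] [576.5  81.6  13.3]
   26 36 3388 [[585.1, 85.4], [77.5, 270.6], [3.4]] [584.7  73.   31.4]
   36 60 37 [[584.6, 90.6], [75.3, 244.0], [4.6]] [563.5 117.7  38.8]
```

View pics/cropjig.png

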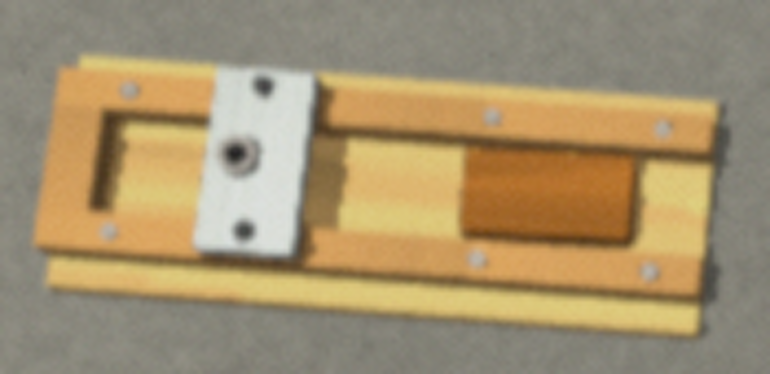

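View pics/cropst.png

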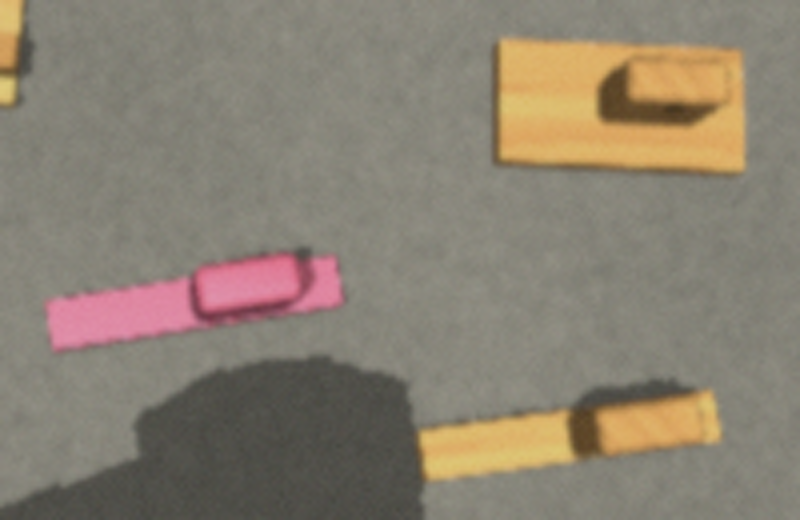

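```bash
cat >> h.py <<'E'
from scipy.spatial.transform import Rotation as Ro
def tool(s):
    q=s["ee_rot"]; return Ro.from_quat([q[1],q[2],q[3],q[0]]).as_matrix()
JO=np.array([584.2,99.9]);JY=np.deg2rad(93.35)
def injig(p):
    c,s=np.cos(JY),np.sin(JY);d=np.asarray(p)[...,:2]-JO
    return np.stack([d@[c,s],d@[-s,c]],-1)
def fromjig(x,y):
    c,s=np.cos(JY),np.sin(JY);return JO+x*np.array([c,s])+y*np.array([-s,c])
def move(s,target,yaw):
    """rows numbers for tool down at target, jaw axis (mod pi) at yaw"""
    R=tool(s);sh=R.T@(np.array(target)-s["eef_pos"])/300
    z0=np.arctan2(R[1,2],R[0,2]); best=[]
    for k in range(-2,3):
        y=yaw+k*np.pi
        z=np.array([np.cos(y),np.sin(y),0]);x=np.array([0,0,-1.]);T=np.stack([x,np.cross(z,x),z],1)
        r=Ro.from_matrix(R.T@T).as_rotvec()/0.5;best.append(r)
    best=sorted(best,key=np.linalg.norm)
    print("shift",sh.round(4),"rot",best[0].round(4), "alt",best[-1].round(3),"jaw yaw deg",np.rad2deg(z0).round(1))
E
python3 - <<'E'
import cv2,numpy as np
from h import *
from rig import sense
im=cv2.imread("pics/top0.png");hsv=cv2.cvtColor(im,cv2.COLOR_BGR2HSV)
c=calibration("top")
m=cv2.inRange(hsv,(5,180,80),(16,255,215));m2=np.zeros_like(m);m2[190:230,240:300]=m[190:230,240:300]
k=max(cv2.findContours(m2,0,2)[0],key=cv2.contourArea)
b=cv2.boxPoints(cv2.minAreaRect(k));print(b,hsv[209,269],hsv[190,269])
print(injig(np.array([onz(c,p,30) for p in b])).round(1))
s=sense();print(tool(s).round(3))
move(s,(434.3,-331.6,140),np.deg2rad(15.2))
E
```

```text
[[249.80798 217.84042]
 [250.79053 198.18954]
 [288.49628 200.07483]
 [287.51373 219.72571]] [ 16 195 173] [ 17 145 213]
[[ -52.8   19. ]
 [ -50.6  -17.5]
 [-118.7  -19. ]
 [-120.3   17.4]]
[[-0.     0.897  0.442]
 [ 0.001  0.442 -0.897]
 [-1.     0.    -0.001]]
shift [ 0.303   0.81   -0.1177] rot [-2.7567e+00 -1.5000e-03 -1.9000e-03] alt [ 3.526e+00 -2.000e-03  2.000e-03] jaw yaw deg -63.8
```

```bash
python3 -m jog '[{"linear":[0,0.4,-0.06],"rotation":[-0.5,0,0],"grip":85},{"linear":[0,0.81,-0.118],"rotation":[-1,0,0],"grip":85},{"linear":[0,0.81,-0.118],"rotation":[-1,0,0],"grip":85},{"linear":[0,0.81,-0.118],"rotation":[-1,0,0],"grip":85},{"linear":[0,0.81,-0.118],"rotation":[-1,0,0],"grip":85},{"linear":[0,0.81,-0.118],"rotation":[-1,0,0],"grip":85},{"linear":[0,0.81,-0.118],"rotation":[-1,0,0],"grip":85},{"linear":[0,0.81,-0.118],"rotation":[-1,0,0],"grip":85}]' 40; python3 -m jog '[{"linear":[0,0,0],"rotation":[-1,0,0],"grip":85},{"linear":[0,0,0],"rotation":[-1,0,0],"grip":85},{"linear":[0,0,0],"rotation":[-1,0,0],"grip":85},{"linear":[0,0,0],"rotation":[-1,0,0],"grip":85},{"linear":[0,0,0],"rotation":[-1,0,0],"grip":85}]'
python3 - <<'E'
from h import *
from rig import sense
s=sense();print(s["eef_pos"],s["joints"].round(3))
move(s,(434.3,-331.6,120),np.deg2rad(15.2))
E
```

```text
time_s: 0.77
eef_pos: [435.3, -330.3, 230.4]
ee_rot: [0.674, 0.213, 0.675, -0.212]
force: [-0.5, 0.4, 0.1]
grip_width: 0.996
time_s: 1.18
eef_pos: [434.3, -331.2, 230.2]
ee_rot: [0.706, 0.038, 0.707, -0.037]
force: [1.1, -0.5, -0.4]
grip_width: 1.003
[ 434.27819559 -331.18014423  230.22877563] [-0.866  0.362  1.433  0.     1.349 -0.759]
shift [ 0.3674 -0.002   0.0008] rot [-0.7445 -0.0027 -0.0041] alt [ 5.539e+00 -6.000e-03  4.000e-03] jaw yaw deg -6.1
```

```bash
python3 -m jog '[{"linear":[0,0,0],"rotation":[-0.4,0,0],"grip":85},{"linear":[0.1,0,0],"rotation":[-0.745,0,0],"grip":85},{"linear":[0.2,0,0],"rotation":[-0.745,0,0],"grip":85},{"linear":[0.2,0,0],"rotation":[-0.745,0,0],"grip":85},{"linear":[0.2,0,0],"rotation":[-0.745,0,0],"grip":85}]'
python3 - <<'E'
from h import *
from rig import sense,capture
s=sense();c=calibration("wrist")
p,d=capture("wrist");im=p[:,:,::-1].copy();cv2.imwrite("pics/w1.png",im)
P=cloud(c,d);q=P[(P[:,:,2]>60)&(P[:,:,2]<76)&(d>0)]
# near the expected handle
q=q[(np.linalg.norm(q[:,:2]-[434.3,-331.6],axis=1)<40)]
print(len(q), cv2.minAreaRect(q[:,:2].astype(np.float32)))
q=P[(P[:,:,2]>12)&(P[:,:,2]<20)&(d>0)];q=q[(np.linalg.norm(q[:,:2]-[429,-312.6],axis=1)<75)]
print(len(q), cv2.minAreaRect(q[:,:2].astype(np.float32)))
move(s,(434.3,-331.6,120),np.deg2rad(15.2))
E
```

```text
time_s: 1.6
eef_pos: [433.4, -331.3, 169.9]
ee_rot: [0.7, -0.09, 0.702, 0.093]
force: [0.2, -0.2, 0.5]
grip_width: 0.993
1456 ((434.7074890136719, -332.6409912109375), (20.094392776489258, 43.140438079833984), 15.332942008972168)
2010 ((429.9472351074219, -314.2500305175781), (21.731611251831055, 129.53271484375), 15.434781074523926)
shift [ 0.1664 -0.0026  0.0029] rot [-0.0139 -0.0041 -0.0088] alt [ 6.269e+00 -1.400e-02  6.000e-03] jaw yaw deg 14.8
```

View pics/w1.png

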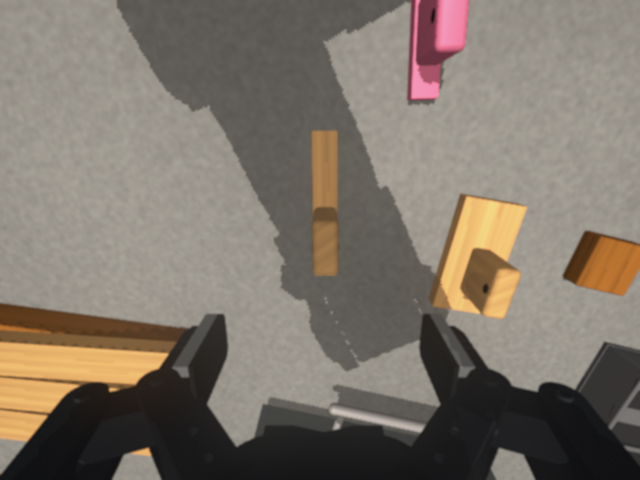

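```bash
python3 -m jog '[{"linear":[0.1,-0.004,0.003],"rotation":[-0.014,-0.004,-0.009],"grip":85},{"linear":[0.2,-0.004,0.003],"rotation":[-0.014,-0.004,-0.009],"grip":85},{"linear":[0.3,-0.004,0.003],"rotation":[-0.014,-0.004,-0.009],"grip":85},{"linear":[0.38,-0.004,0.003],"rotation":[-0.014,-0.004,-0.009],"grip":85},{"linear":[0.43,-0.004,0.003],"rotation":[-0.014,-0.004,-0.009],"grip":85},{"linear":[0.446,-0.004,0.003],"rotation":[-0.014,-0.004,-0.009],"grip":85},{"linear":[0.446,-0.004,0.003],"rotation":[-0.014,-0.004,-0.009],"grip":85},{"linear":[0.446,-0.004,0.003],"rotation":[-0.014,-0.004,-0.009],"grip":85}]'
python3 - <<'E'
from h import *
from rig import sense
s=sense();print(s["eef_pos"],s["force"],tool(s).round(3))
move(s,(434.6,-332.3,36),np.deg2rad(15.3))
E
```

```text
time_s: 2.32
eef_pos: [435.9, -333.6, 39.4]
ee_rot: [0.702, -0.095, 0.7, 0.091]
force: [-0.6, -0.6, 0.1]
grip_width: 0.999
[ 435.87421874 -333.56355226   39.41515124] [-0.58573054 -0.59770302  0.08989125] [[ 0.004 -0.261  0.965]
 [-0.005  0.965  0.261]
 [-1.    -0.006  0.003]]
shift [ 0.0113  0.0052 -0.003 ] rot [-0.0062  0.0052  0.0114] alt [ 6.277  0.018 -0.008] jaw yaw deg 15.1
```

```bash
python3 -m jog '[{"linear":[0.011,0.005,-0.003],"rotation":[-0.006,0.005,0.011],"grip":85},{"linear":[0.011,0.005,-0.003],"rotation":[-0.006,0.005,0.011],"grip":45},{"linear":[0.011,0.005,-0.003],"rotation":[-0.006,0.005,0.011],"grip":30},{"linear":[0.011,0.005,-0.003],"rotation":[-0.006,0.005,0.011],"grip":25},{"linear":[0.011,0.005,-0.003],"rotation":[-0.006,0.005,0.011],"grip":15},{"linear":[0.011,0.005,-0.003],"rotation":[-0.006,0.005,0.011],"grip":10},{"linear":[0.011,0.005,-0.003],"rotation":[-0.006,0.005,0.011],"grip":10},{"linear":[0.011,0.005,-0.003],"rotation":[-0.006,0.005,0.011],"grip":10},{"linear":[0.011,0.005,-0.003],"rotation":[-0.006,0.005,0.011],"grip":10},{"linear":[0.011,0.005,-0.003],"rotation":[-0.006,0.005,0.011],"grip":10}]' 50
python3 - <<'E'
from h import *
from rig import sense
s=sense();print(s["eef_pos"],s["force"],s["grip_width"]*85.4)
move(s,(434.6,-332.3,36),np.deg2rad(15.3))
E
```

```text
time_s: 3.15
eef_pos: [434.7, -332.4, 36.3]
ee_rot: [0.701, -0.094, 0.701, 0.094]
force: [0.1, 0.9, 3.5]
grip_width: 0.231
[ 434.74808112 -332.44109473   36.3026366 ] [0.12808998 0.90618557 3.49233874] 19.702008571416382
shift [ 0.001   0.0006 -0.0004] rot [-0.0002  0.0006  0.0011] alt [ 6.283e+00  2.000e-03 -1.000e-03] jaw yaw deg 15.3
```

```bash
python3 -m jog '[{"linear":[-0.05,0,0],"rotation":[0,0,0],"grip":10},{"linear":[-0.15,0,0],"rotation":[0,0,0],"grip":10},{"linear":[-0.25,0,0],"rotation":[0,0,0],"grip":10},{"linear":[-0.33,0,0],"rotation":[0,0,0],"grip":10},{"linear":[-0.33,0,0],"rotation":[0,0,0],"grip":10},{"linear":[-0.33,0,0],"rotation":[0,0,0],"grip":10}]'
python3 - <<'E'
from h import *
from rig import sense
s=sense();print(s["eef_pos"],s["force"],s["grip_width"]*85.4)
t=fromjig(-228,0);print(t)
move(s,(*t,136),JY-np.pi/2)
E
```

```text
time_s: 3.65
eef_pos: [434.8, -332.6, 135.8]
ee_rot: [0.701, -0.095, 0.7, 0.093]
force: [0.2, -0.1, -1.5]
grip_width: 0.23
[ 434.82825382 -332.57554677  135.78713523] [ 0.21621711 -0.10754914 -1.48517094] 19.62190511806497
[ 597.52323073 -127.71039414]
shift [-0.0011  0.5156  0.7033] rot [0.417  0.0022 0.0037] alt [-5.866e+00 -6.000e-03  3.000e-03] jaw yaw deg 15.3
```

```bash
python3 -m jog '[{"linear":[0,0.05,0.07],"rotation":[0.04,0,0],"grip":10},{"linear":[0,0.12,0.16],"rotation":[0.1,0,0],"grip":10},{"linear":[0,0.2,0.27],"rotation":[0.16,0,0],"grip":10},{"linear":[0,0.28,0.38],"rotation":[0.23,0,0],"grip":10},{"linear":[0,0.36,0.49],"rotation":[0.3,0,0],"grip":10},{"linear":[0,0.44,0.6],"rotation":[0.36,0,0],"grip":10},{"linear":[0,0.49,0.67],"rotation":[0.4,0,0],"grip":10},{"linear":[0,0.515,0.703],"rotation":[0.417,0.002,0.004],"grip":10},{"linear":[0,0.515,0.703],"rotation":[0.417,0.002,0.004],"grip":10},{"linear":[0,0.515,0.703],"rotation":[0.417,0.002,0.004],"grip":10},{"linear":[0,0.515,0.703],"rotation":[0.417,0.002,0.004],"grip":10}]'
python3 - <<'E'
from h import *
from rig import sense,capture
s=sense();print(s["eef_pos"],s["force"],s["grip_width"]*85.4)
for n in("top","side","wrist"):
    c=calibration(n);p,d=capture(n);cv2.imwrite(f"pics/{n}2.png",p[:,:,::-1]);np.save(f"{n}2_d.npy",d);np.save(f"{n}2_T.npy",c["world_from_camera"])
t=fromjig(-222,0)
move(s,(*t,136),JY-np.pi/2)
E
```

```text
time_s: 4.57
eef_pos: [596.6, -128.5, 134.5]
ee_rot: [0.706, -0.02, 0.708, 0.021]
force: [-0.1, -1.1, -0.9]
grip_width: 0.225
[ 596.64374773 -128.50711915  134.51090939] [-0.09116868 -1.12810363 -0.92875664] 19.202704356647555
shift [-0.005   0.0225  0.0031] rot [-0.001  -0.0039 -0.0017] alt [ 6.282e+00 -3.000e-03  6.000e-03] jaw yaw deg 3.3
```

View pics/side2.png

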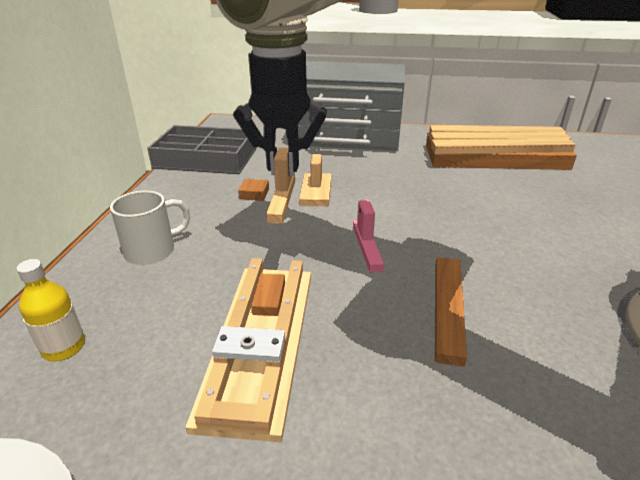

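View pics/wrist2.png

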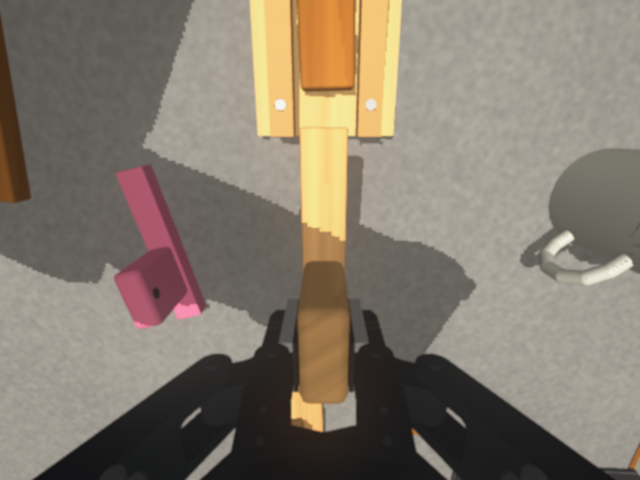

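View pics/top2.png

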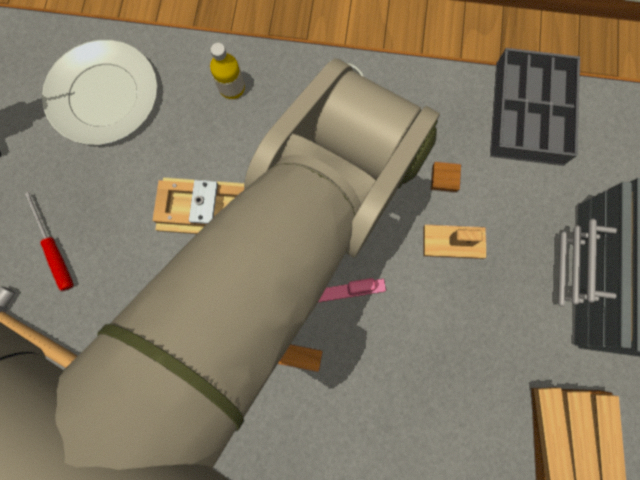

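Run:
```python
from h import *
c=calibration("wrist");c["world_from_camera"]=np.load("wrist2_T.npy");d=np.load("wrist2_d.npy")
P=cloud(c,d);ok=d>0
q=P[ok&(P[:,:,2]>100)&(P[:,:,2]<122)];J=injig(q);q=q[(abs(J[:,1])<16)&(J[:,0]>-205)];J=injig(q)
print("bar",len(q),J.min(0),J.max(0),np.median(q[:,2]),cv2.minAreaRect(J.astype(np.float32)))
print("bar z vs x",np.polyfit(J[:,0],q[:,2],1))
im=cv2.imread("pics/wrist2.png");hsv=cv2.cvtColor(im,cv2.COLOR_BGR2HSV)
f=P[ok&(P[:,:,2]>28)&(P[:,:,2]<37)];J=injig(f);k=(abs(J[:,1])<45)&(J[:,0]>-160);J=J[k]
for lo in(-140,-120,-100):
    y=np.sort(J[(J[:,0]>lo)&(J[:,0]<lo+10)][:,1]); g=np.where(np.diff(y)>3)[0]
    print(lo,y[:1],y[-1:],[(y[i].round(1),y[i+1].round(1)) for i in g])
print("jig open end",np.percentile(J[:,0],.5))
m=(hsv[:,:,0]<16)&(hsv[:,:,1]>180)&ok&(P[:,:,2]>24)&(P[:,:,2]<34);S=injig(P[m]);S=S[(abs(S[:,1])<25)]
print("slat rear",np.percentile(S[:,0],1),S[:,1].min(),S[:,1].max())
```

```text
bar 5699 [-204.98635406  -10.30393433] [-145.56058216   11.80343656] 114.90618634193018 ((-175.2760009765625, 0.7389669418334961), (22.063629150390625, 59.40961837768555), 89.93251037597656)
bar z vs x [-3.17466922e-04  1.14844047e+02]
-140 [-38.68757347] [37.28867707] [(np.float64(-22.6), np.float64(21.2))]
-120 [-38.70486654] [37.42928196] [(np.float64(-22.6), np.float64(-19.5)), (np.float64(16.1), np.float64(21.2))]
-100 [-38.78837288] [37.38886904] [(np.float64(-22.7), np.float64(-19.0)), (np.float64(16.5), np.float64(21.2))]
jig open end -150.030166257698
slat rear -118.64409508564766 -18.52548769004097 16.374521184626065
```

```bash
python3 -m jog '[{"linear":[0,0.03,0.005],"rotation":[0,-0.004,-0.002],"grip":10},{"linear":[0.02,0.045,0.005],"rotation":[0,-0.004,-0.002],"grip":10},{"linear":[0.08,0.045,0.005],"rotation":[0,-0.004,-0.002],"grip":10},{"linear":[0.15,0.045,0.005],"rotation":[0,-0.004,-0.002],"grip":10},{"linear":[0.21,0.045,0.005],"rotation":[0,-0.004,-0.002],"grip":10},{"linear":[0.25,0.045,0.005],"rotation":[0,-0.004,-0.002],"grip":10},{"linear":[0.27,0.045,0.005],"rotation":[0,-0.004,-0.002],"grip":10},{"linear":[0.275,0.045,0.005],"rotation":[0,-0.004,-0.002],"grip":10},{"linear":[0.275,0.045,0.005],"rotation":[0,-0.004,-0.002],"grip":10},{"linear":[0.275,0.045,0.005],"rotation":[0,-0.004,-0.002],"grip":10},{"linear":[0.275,0.045,0.005],"rotation":[0,-0.004,-0.002],"grip":10}]'
cat > look.py <<'E'
import sys
from h import *
from rig import sense,capture
s=sense();print(s["time_s"],s["eef_pos"],s["force"].round(1),s["grip_width"]*85.4,tool(s)[:,0].round(3),"tcp jig",injig(s["eef_pos"]).round(1))
c=calibration("wrist");p,d=capture("wrist");im=p[:,:,::-1].copy();cv2.imwrite(f"pics/{sys.argv[1]}.png",im)
P=cloud(c,d);ok=d>0;hsv=cv2.cvtColor(im,cv2.COLOR_BGR2HSV);J=injig(P)
sl=(hsv[:,:,0]<16)&(hsv[:,:,1]>180)&ok&(P[:,:,2]>24)&(P[:,:,2]<36)&(abs(J[:,:,1])<20)
S=J[sl]
if len(S): print("slat x",np.percentile(S[:,0],[1,99]).round(1),"y",np.percentile(S[:,1],[1,99]).round(1))
b=ok&~sl&(P[:,:,2]>20)&(P[:,:,2]<40)&(abs(J[:,:,1])<17)&(J[:,:,0]<10)
B=J[b]
if len(B): print("bar x",np.percentile(B[:,0],[1,99]).round(1),"y",np.percentile(B[:,1],[1,99]).round(1),"top z",np.median(P[b][:,2]).round(1))
E
python3 look.py w3
```

```text
time_s: 5.63
eef_pos: [598.1, -115.4, 53.9]
ee_rot: [0.708, -0.021, 0.706, 0.02]
force: [0.1, 0.7, -1.3]
grip_width: 0.227
5.6333 [ 598.14825871 -115.38564417   53.92228471] [ 0.1  0.7 -1.3] 19.42190112673156 [ 0.003 -0.001 -1.   ] tcp jig [-215.7   -1.3]
slat x [-118.8  -82.6] y [-17.9  15.5]
bar x [-196.4  -99.4] y [-12.4  16.3] top z 33.4
```

View pics/w3.png

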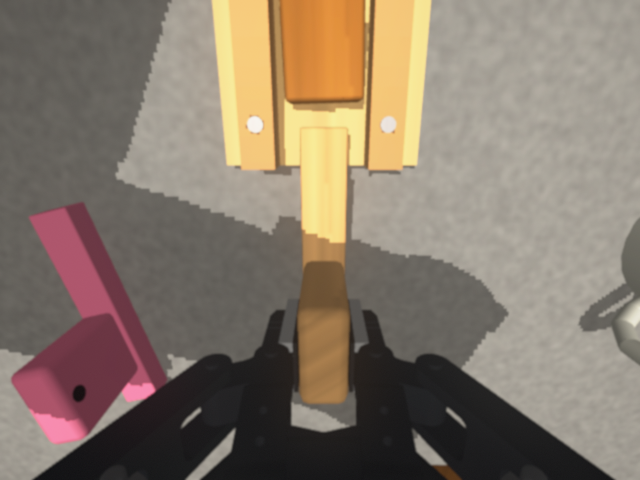

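```bash
python3 -m jog '[{"linear":[0.007,0,0],"rotation":[0,0,0],"grip":10},{"linear":[0.013,0,0],"rotation":[0,0,0],"grip":10},{"linear":[0.013,0,0],"rotation":[0,0,0],"grip":10},{"linear":[0.013,0,0],"rotation":[0,0,0],"grip":10},{"linear":[0.013,0,0],"rotation":[0,0,0],"grip":10}]'; python3 look.py w4
```

```text
time_s: 6.1
eef_pos: [598.1, -115.4, 49.9]
ee_rot: [0.708, -0.021, 0.706, 0.02]
force: [-0.2, 0.5, -1.6]
grip_width: 0.224
6.1 [ 598.05159716 -115.39240229   49.90923765] [-0.2  0.5 -1.6] 19.105628755755472 [ 0.003 -0.001 -1.   ] tcp jig [-215.7   -1.2]
slat x [-119.   -83.7] y [-18.   15.5]
bar x [-196.5 -100. ] y [-12.3  16.2] top z 29.5
```

```bash
python3 -m jog '[{"linear":[0,0.01,0],"rotation":[0,0,0],"grip":10},{"linear":[0,0.025,0],"rotation":[0,0,0],"grip":10},{"linear":[0,0.04,0],"rotation":[0,0,0],"grip":10},{"linear":[0,0.055,0],"rotation":[0,0,0],"grip":10},{"linear":[0,0.07,0],"rotation":[0,0,0],"grip":10},{"linear":[0,0.085,0],"rotation":[0,0,0],"grip":10},{"linear":[0,0.1,0],"rotation":[0,0,0],"grip":10},{"linear":[0,0.115,0],"rotation":[0,0,0],"grip":10},{"linear":[0,0.13,0],"rotation":[0,0,0],"grip":10},{"linear":[0,0.145,0],"rotation":[0,0,0],"grip":10},{"linear":[0,0.16,0],"rotation":[0,0,0],"grip":10},{"linear":[0,0.175,0],"rotation":[0,0,0],"grip":10},{"linear":[0,0.19,0],"rotation":[0,0,0],"grip":10},{"linear":[0,0.205,0],"rotation":[0,0,0],"grip":10},{"linear":[0,0.22,0],"rotation":[0,0,0],"grip":10},{"linear":[0,0.235,0],"rotation":[0,0,0],"grip":10},{"linear":[0,0.25,0],"rotation":[0,0,0],"grip":10},{"linear":[0,0.26,0],"rotation":[0,0,0],"grip":10},{"linear":[0,0.265,0],"rotation":[0,0,0],"grip":10},{"linear":[0,0.265,0],"rotation":[0,0,0],"grip":10}]'; python3 look.py w5
```

```text
time_s: 7.82
eef_pos: [593.5, -35.6, 49.8]
ee_rot: [0.708, -0.021, 0.706, 0.02]
force: [0.1, -0.2, -0.6]
grip_width: 0.229
7.8167 [593.49435269 -35.62319604  49.79775481] [ 0.1 -0.2 -0.6] 19.55664650896533 [ 0.003 -0.001 -1.   ] tcp jig [-135.8   -1.4]
slat x [-49.5  -3.9] y [-18.6  14.8]
bar x [-116.8  -20.9] y [-12.3  15.7] top z 29.4
```

View pics/w5.png

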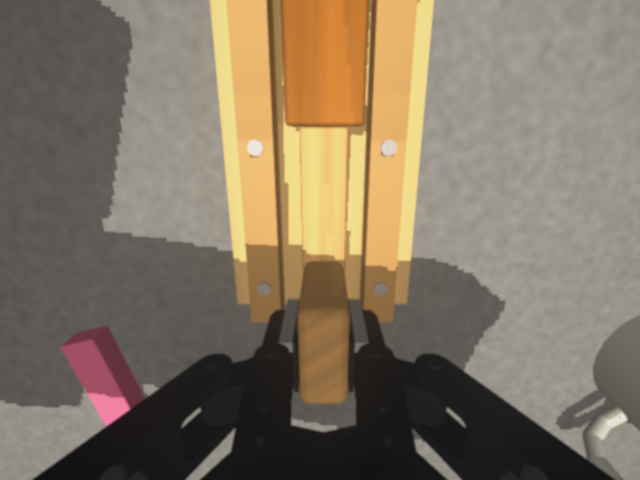

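```bash
python3 -m jog '[{"linear":[0,0.01,0],"rotation":[0,0,0],"grip":10},{"linear":[0,0.025,0],"rotation":[0,0,0],"grip":10},{"linear":[0,0.04,0],"rotation":[0,0,0],"grip":10},{"linear":[0,0.055,0],"rotation":[0,0,0],"grip":10},{"linear":[0,0.07,0],"rotation":[0,0,0],"grip":10},{"linear":[0,0.085,0],"rotation":[0,0,0],"grip":10},{"linear":[0,0.1,0],"rotation":[0,0,0],"grip":10},{"linear":[0,0.115,0],"rotation":[0,0,0],"grip":10},{"linear":[0,0.13,0],"rotation":[0,0,0],"grip":10},{"linear":[0,0.145,0],"rotation":[0,0,0],"grip":10},{"linear":[0,0.16,0],"rotation":[0,0,0],"grip":10},{"linear":[0,0.175,0],"rotation":[0,0,0],"grip":10},{"linear":[0,0.19,0],"rotation":[0,0,0],"grip":10},{"linear":[0,0.205,0],"rotation":[0,0,0],"grip":10},{"linear":[0,0.22,0],"rotation":[0,0,0],"grip":10},{"linear":[0,0.235,0],"rotation":[0,0,0],"grip":10},{"linear":[0,0.245,0],"rotation":[0,0,0],"grip":10},{"linear":[0,0.25,0],"rotation":[0,0,0],"grip":10},{"linear":[0,0.253,0],"rotation":[0,0,0],"grip":10},{"linear":[0,0.255,0],"rotation":[0,0,0],"grip":10}]'; python3 look.py w6;  python3 -c "
from rig import capture
import cv2
p,d=capture('side');cv2.imwrite('pics/s6.png',cv2.resize(p[230:450,160:340,::-1],None,fx=2.7,fy=2.7))"
```

```text
time_s: 9.53
eef_pos: [589.1, 40.5, 49.7]
ee_rot: [0.708, -0.021, 0.706, 0.02]
force: [0.2, 0.4, -1.1]
grip_width: 0.224
9.5333 [589.12072451  40.51892515  49.68925159] [ 0.2  0.4 -1.1] 19.14825958879142 [ 0.003 -0.001 -1.   ] tcp jig [-59.6  -1.4]
slat x [57.3 72.6] y [-18.7  13.8]
bar x [-41.2   6.6] y [-12.3   9.2] top z 29.4
```

View pics/w6.png

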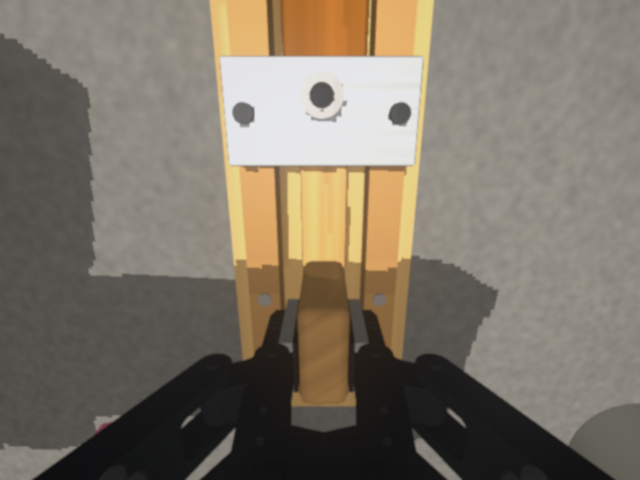

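View pics/s6.png

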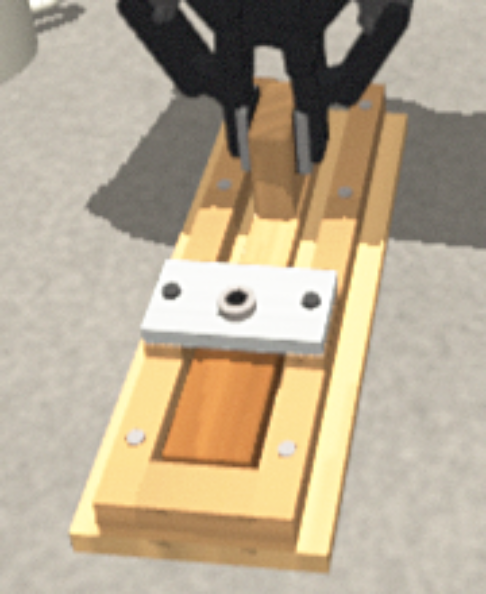

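```bash
python3 -m jog '[{"linear":[0,0.003,0],"rotation":[0,0,0],"grip":10},{"linear":[0,0.006,0],"rotation":[0,0,0],"grip":10},{"linear":[0,0.009,0],"rotation":[0,0,0],"grip":10},{"linear":[0,0.012,0],"rotation":[0,0,0],"grip":10},{"linear":[0,0.013,0],"rotation":[0,0,0],"grip":10},{"linear":[0,0.013,0],"rotation":[0,0,0],"grip":10}]'
cat > side.py <<'E'
import sys
from h import *
from rig import capture
n=sys.argv[1];p,d=capture('side');im=p[:,:,::-1].copy();cv2.imwrite(f'pics/{n}.png',cv2.resize(im[230:450,160:340],None,fx=2.7,fy=2.7))
c=calibration("side");P=cloud(c,d);J=injig(P);hsv=cv2.cvtColor(im,cv2.COLOR_BGR2HSV)
m=(hsv[:,:,0]<16)&(hsv[:,:,1]>165)&(d>0)&(abs(J[:,:,1])<22)&(P[:,:,2]>20)&(P[:,:,2]<36)&(J[:,:,0]>50)&(J[:,:,0]<110)
mm=m.astype(np.uint8);nl,L,st,_=cv2.connectedComponentsWithStats(mm);i=1+st[1:,4].argmax();m=L==i
print("slat",m.sum(),np.percentile(J[m],[1,99],axis=0).round(1),np.median(P[m][:,2]))
s=(d>0)&(P[:,:,2]>11)&(P[:,:,2]<36)&(abs(J[:,:,1])<15)&(J[:,:,0]>80)&~m
g=J[s&(P[:,:,2]>28)]; print("stop top front edge",np.percentile(g[:,0],[1,5]))
h=(d>0)&(P[:,:,2]>74)&(P[:,:,2]<90)&(abs(J[:,:,1])<15)&(J[:,:,0]<-20)&(J[:,:,0]>-95)
if h.sum(): print("handle top",h.sum(),np.percentile(J[h],[1,99],axis=0).round(1),np.median(P[h][:,2]))
E
python3 side.py s7; python3 -c "
from rig import sense
print(sense()['force'])"
```

```text
time_s: 10.13
eef_pos: [588.9, 44.4, 49.7]
ee_rot: [0.708, -0.021, 0.706, 0.02]
force: [0.0, -0.5, -1.2]
grip_width: 0.227
slat 16 [[57.8  1.6]
 [62.6 11.2]] 30.85028471891053
stop top front edge [80.53651127 82.37827293]
handle top 494 [[-73.5 -14.4]
 [-32.5  14.4]] 83.5154087349849
[-0.45451818  0.70170143 -0.42896471]
```

View pics/s7.png

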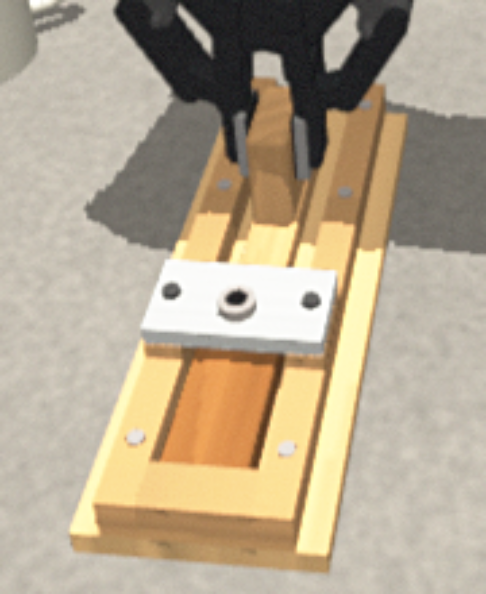

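```bash
python3 -m jog '[{"linear":[0.002,0,0],"rotation":[0,0,0],"grip":10},{"linear":[0.004,0,0],"rotation":[0,0,0],"grip":10},{"linear":[0.005,0,0],"rotation":[0,0,0],"grip":10},{"linear":[0.005,0,0],"rotation":[0,0,0],"grip":10},{"linear":[0.005,0,0],"rotation":[0,0,0],"grip":22},{"linear":[0.005,0,0],"rotation":[0,0,0],"grip":26},{"linear":[0.005,0,0],"rotation":[0,0,0],"grip":35},{"linear":[0.005,0,0],"rotation":[0,0,0],"grip":50},{"linear":[0.005,0,0],"rotation":[0,0,0],"grip":60},{"linear":[0.005,0,0],"rotation":[0,0,0],"grip":60},{"linear":[0.005,0,0],"rotation":[0,0,0],"grip":60}]'; python3 look.py w8; python3 side.py s8
```

```text
time_s: 11.1
eef_pos: [588.9, 44.4, 48.2]
ee_rot: [0.708, -0.021, 0.706, 0.02]
force: [-0.6, 0.4, 0.8]
grip_width: 0.706
11.1 [588.89829179  44.4128811   48.1673857 ] [-0.6  0.4  0.8] 60.270032292985086 [ 0.003 -0.001 -1.   ] tcp jig [-55.7  -1.4]
slat x [58.3 76. ] y [-18.7  14.3]
bar x [-38.   6.] y [-12.4   9.1] top z 28.0
slat 19 [[76.4  5.1]
 [86.1 10.8]] 30.794209830732143
stop top front edge [80.57438444 82.62445074]
handle top 418 [[-75.2 -10.6]
 [-32.7   8.7]] 81.96698569583234
```

View pics/w8.png

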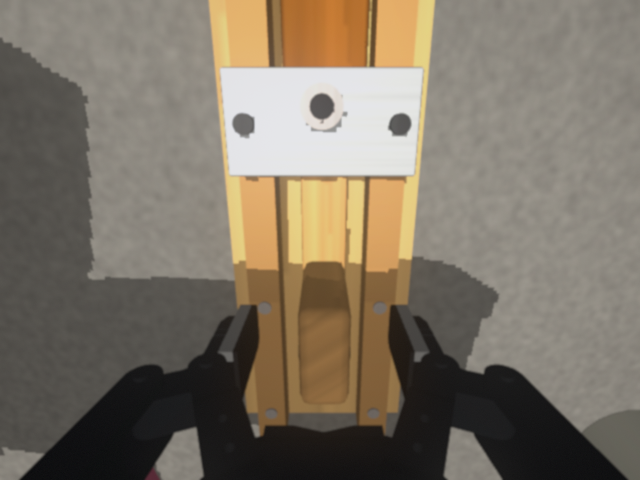

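Released; the handle (325,330) stands centred between the open fingers. Now straight up.

```bash
python3 -m jog '[{"linear":[-0.03,0,0],"rotation":[0,0,0],"grip":60},{"linear":[-0.08,0,0],"rotation":[0,0,0],"grip":60},{"linear":[-0.16,0,0],"rotation":[0,0,0],"grip":60},{"linear":[-0.26,0,0],"rotation":[0,0,0],"grip":60},{"linear":[-0.38,0,0],"rotation":[0,0,0],"grip":60},{"linear":[-0.45,0,0],"rotation":[0,0,0],"grip":60},{"linear":[-0.5,0,0],"rotation":[0,0,0],"grip":60},{"linear":[-0.5,0,0],"rotation":[0,0,0],"grip":60},{"linear":[-0.5,0,0],"rotation":[0,0,0],"grip":60},{"linear":[-0.5,0,0],"rotation":[0,0,0],"grip":60}]'; python3 look.py w9; python3 side.py s9;  python3 - <<'E'
from h import *
from rig import capture
p,d=capture("wrist");c=calibration("wrist");P=cloud(c,d);J=injig(P)
m=(d>0)&(P[:,:,2]>26)&(P[:,:,2]<35)&(abs(J[:,:,1])<10)
x=J[m][:,0]; print("x hist",[(int(a),int(n)) for n,a in zip(*np.histogram(x,bins=np.arange(-110,131,5)))])
E
```

```text
time_s: 12.03
eef_pos: [587.9, 44.6, 197.1]
ee_rot: [0.707, -0.021, 0.706, 0.02]
force: [0.5, -0.1, 0.3]
grip_width: 0.703
12.0333 [587.94484539  44.61949523 197.11529643] [ 0.5 -0.1  0.3] 60.02541381920294 [ 0.001 -0.001 -1.   ] tcp jig [-55.4  -0.5]
slat x [79.1 96.9] y [-18.2   7.3]
bar x [-101.2    7.2] y [-12.4   8.7] top z 28.1
slat 331 [[51.4 -3.6]
 [97.6 16.2]] 30.657320948615734
stop top front edge [80.25040466 82.47399385]
handle top 422 [[-76.3 -10.4]
 [-32.5   8.7]] 81.94854475197332
x hist [(-110, 0), (-105, 34), (-100, 8), (-95, 0), (-90, 0), (-85, 0), (-80, 0), (-75, 0), (-70, 0), (-65, 0), (-60, 0), (-55, 0), (-50, 1), (-45, 5), (-40, 40), (-35, 113), (-30, 116), (-25, 109), (-20, 121), (-15, 122), (-10, 110), (-5, 124), (0, 126), (5, 63), (10, 0), (15, 0), (20, 0), (25, 0), (30, 0), (35, 0), (40, 0), (45, 0), (50, 143), (55, 160), (60, 152), (65, 171), (70, 174), (75, 175), (80, 175), (85, 173), (90, 178), (95, 184), (100, 184), (105, 189), (110, 198), (115, 171), (120, 0), (125, 0)]
```

View pics/w9.png

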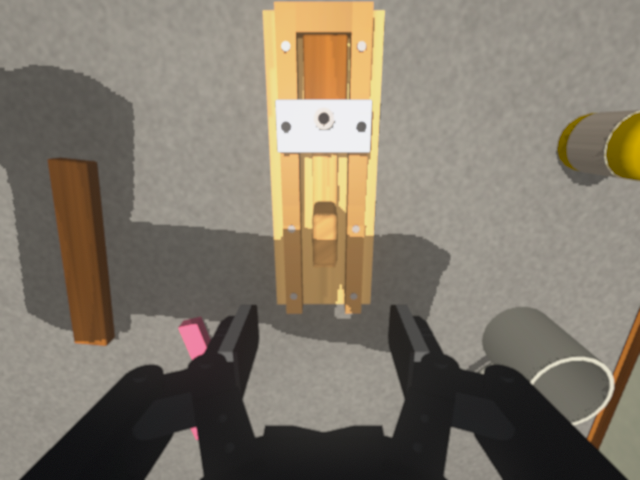

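View pics/s9.png

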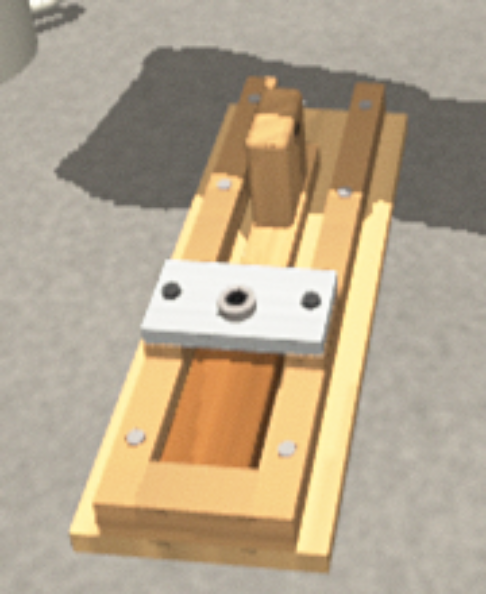

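```bash
python3 -c "
from rig import finish_job
print(finish_job())"
```

```text
the job is handed in; nothing more can be done
None
```

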